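# Put mixed baking stock back into its counter trays

### The arm

A 7-joint arm with a two-finger parallel gripper is mounted at the origin on the work surface. World frame = base frame: x ahead of the robot, y to its left, z up, the work surface at z = 0. Lengths are in m, angles in rad, forces in N, time in s.
With the tool pointing down it reaches from about 0.4 to 0.85 m from the base axis. Payload 10.4 kg.
Tool frame: the origin (TCP) lies midway between the tips of the shut fingers; the grasp point (between the pads) lies 19 mm behind it; z points along the fingers, y is the line along which they close (so a half turn about z gives the same grasp; the last joint's range is limited). The gripper opens to 87 mm and grips with 3 to 60 N. Pads are 19 mm wide; open, the fingers measure 117 mm over their backs; the gripper's body (75 mm by 190 mm) begins 51 mm behind the grasp point.
Start: joints at [1.19, 0.332, -0.065, 1.46, 0.022, 1.35, -0.088], TCP at [0.219, -0.585, 0.223] pointing down, gripper open.
Joint ranges: [-2.6, 2.6], [-0.5, 2.12], [-1.47, 1.34], [0.16, 2.42], [-1.27, 4.41], [0.06, 2.06], [-2.6, 2.6]. Speed limits (rad/s): [2.22, 2.22, 2.79, 2.79, 3.14, 3.14, 3.14].

### API

Orientations are given as a unit quaternion [x, y, z, w].
In Python, from bench import r gives the robot as it stands.
- The arm moves only by the tool move_arm, never from a script. Its argument "targets" is a list of rows, each a list of 3 entries, a list of its own where there are three numbers: the shift along the tool's x, y, z in cm, then the turn, a rotation vector about the tool's x, y, z in rad, then the opening in per cent of the stroke, from 0 (shut) to 100 (fully open). In form: [[[x, y, z], [wx, wy, wz], gripper], ...]. A call has 1 to 20 rows; each row shifts and turns the commanded pose from where the row before left it, along the tool's axes as they then stand; what a row does not reach is not made up. A row lasts 1/8 s, in which the tool goes at most 62.5 mm and 10.7 degrees, less where a joint would pass 70% of its speed; a pose out of reach is approached as far as the arm can. A call with a gripper value outside its range is refused whole. The fingers move at their own pace and stop on an object; "grip_force" is the grip in N (left out, the last holds). Time passes only in rows, so rows that do not move let the fingers close. It gives the time, the measured TCP pose, the force, the opening and the grip force at its end, in the units of the state.
- r.read_state(): the state, without advancing time (a new reading comes with each control period).
- r.camera(name): name is "side" or "top" or "wrist"; returns a dict with "image" (480x640x3 uint8, blue, green, red), "vertical_fov" (degrees; the focal length in pixels is half the picture's height over the tangent of half this angle, whatever the lens; pixels are square), "cx", "cy" (the principal point, pixels), "k1" (the pictures are not rectified: a ray, as slopes to the right and down, at radius r is drawn at 1 + k1 r^2 times it, then the intrinsics apply), "cam_to_world" (4x4, takes a point from camera to world coordinates). Camera axes: x right, y down, z forward; pixel columns grow to the right and rows downward; lengths in m; the calibration is good to about 2 mm. A picture is of the moment at which its call begins. There is no depth.
- r.close_job(): hands the job in; it is judged then, once.
The state is a dict: "time": time; "joint_positions": joint angles; "joint_vel": joint speeds; "joint_torque": joint torques, N m; "ee_pos": TCP position; "eef_rot": TCP orientation; "ft_force": force on the tool from outside, world axes, zero at the start; "torque": the same for the moment, N m; "width": finger opening in m; "grip_force": force on a finger pad.
Only numpy, scipy, OpenCV 4.12 (cv2) and the standard library are available. Lean on these libraries where they do the work, as an engineer would, in place of code of your own. Each camera call takes 0.05 s, during which the arm holds its last target. There are 200 camera calls.

### The job

Sort the mixed handful of loose baking stock on the counter between the robot and the three trays, back into those trays: both sprinkle tubs in the blue tray, both food-colouring bottles in the white tray, the ribbon reel in the black tray. Tubs and bottles must stand upright and the reel lie flat, each resting on its tray's floor, not stacked or leaning. Leave the tin and the spatula where they are.

Things in the scene. Friction and masses are not known exactly. Their poses are not given: they have to be found in the camera images.
- tub_pink: round closed tub of pink sprinkles with a white lid rim and pink lid centre, 56 mm diameter, 60 mm high, about 120 g, standing. Straight-sided, rigid. Origin: centre of its underside; z up its axis.
- tub_yellow: round closed tub of yellow sprinkles with a white lid rim and yellow lid centre, 56 mm diameter, 60 mm high, about 120 g, standing. Straight-sided, rigid. Origin: centre of its underside; z up its axis.
- bottle_red: small red food-colouring bottle with a cap of the same colour and a white paper label round its body, standing: body 32 mm diameter and straight up to 46 mm, cap 19 mm diameter, 70 mm high in all, about 50 g. Origin: centre of its underside; z up its axis.
- bottle_green: small green food-colouring bottle with a cap of the same colour and a white paper label round its body, standing: body 32 mm diameter and straight up to 46 mm, cap 19 mm diameter, 70 mm high in all, about 50 g. Origin: centre of its underside; z up its axis.
- reel: reel of violet ribbon between two white rims, lying flat, 56 mm diameter over the rims (ribbon 52 mm), 26 mm high, about 60 g, rigid. Origin: centre of its underside; z up its axis.
- tray_blue: blue open tray, fixed to the counter, outside 120 mm (its x) by 170 mm (its y) by 25 mm high, walls and floor 5 mm thick (inside 110 by 160 mm, rim 25 mm and floor 5 mm above the counter). Origin: centre of its underside; z up; y along its long side.
- tray_white: white open tray, fixed to the counter, outside 120 mm (its x) by 170 mm (its y) by 25 mm high, walls and floor 5 mm thick (inside 110 by 160 mm, rim 25 mm and floor 5 mm above the counter). Origin: centre of its underside; z up; y along its long side.
- tray_black: black open tray, fixed to the counter, outside 120 mm (its x) by 170 mm (its y) by 25 mm high, walls and floor 5 mm thick (inside 110 by 160 mm, rim 25 mm and floor 5 mm above the counter). Origin: centre of its underside; z up; y along its long side.
- tin: bystander: loose pale-turquoise tin with a metal lid, 72 mm diameter, 60 mm high. Not part of the job. Origin: centre of its underside.
- spatula: bystander: loose spatula lying flat along its own x, handle towards -x. Not part of the job. Origin: where handle and blade shank meet, on the underside; about 140 mm of handle behind it and 140 mm of shank and blade ahead.
There are look-alikes about, which are no part of the job. What is meant by the tray_black is not orange, and is the larger of those in its own colour. Leave any pink or yellow look-alike of the bottle_green alone.

How it is judged:
At the end, for the whole second after the job is handed in: Tubs in the blue tray, bottles in the white, reel in the black: each underside centre within 55 mm (tray x) and 80 mm (tray y) of the tray's centre and under 12 mm above its underside, axis within 0.15 rad of vertical, at rest (under 0.02 m/s, 0.3 rad/s) (x of tub_pink in the frame of tray_blue between -0.055 and 0.055 m and y of tub_pink in the frame of tray_blue between -0.08 and 0.08 m and z of each of tub_pink, tub_yellow in the frame of tray_blue below 0.012 m and angle between each of tub_pink, tub_yellow, bottle_red, bottle_green, reel's own z axis and vertical below 0.15 rad and linear speed of each of tub_pink, tub_yellow, bottle_red, bottle_green, reel below 0.02 m/s and angular speed of each of tub_pink, tub_yellow, bottle_red, bottle_green, reel below 0.3 rad/s and x of tub_yellow in the frame of tray_blue between -0.055 and 0.055 m and y of tub_yellow in the frame of tray_blue between -0.08 and 0.08 m and x of bottle_red in the frame of tray_white between -0.055 and 0.055 m and y of bottle_red in the frame of tray_white between -0.08 and 0.08 m and z of each of bottle_red, bottle_green in the frame of tray_white below 0.012 m and x of bottle_green in the frame of tray_white between -0.055 and 0.055 m and y of bottle_green in the frame of tray_white between -0.08 and 0.08 m and x of reel in the frame of tray_black between -0.055 and 0.055 m and y of reel in the frame of tray_black between -0.08 and 0.08 m and z of reel in the frame of tray_black below 0.012 m); the robot touches nothing.
It fails at once if the tin is pushed more than 25 mm from its place (distance of tin from where it was at the start of the episode above 0.025 m).
It fails at once if the spatula is pushed more than 25 mm from its place (distance of spatula from where it was at the start of the episode above 0.025 m).
It also fails if it takes over 128 s, if anything falls off the work surface, if the arm or the gripper's body presses on something with over 40 N, if the wrist force passes 120 N, or if a joint passes its speed limit or range.

## Working session

There is one attempt and no reset: what is moved stays moved. The work goes in short steps, Python scripts to look and compute and a tool call to move; the robot and the scene stay as the last step left them, time stands still between calls to the robot, and variables do not carry over. Pictures are saved under pics/ and viewed, at most 14 in all, crops included, and the job is handed in when it is done.

Besides the shell and the picture viewer there is one more tool, called after "Request:" as name([rows], argument=value, ...), one row to a line, values as JSON. move_arm: Moves the arm, as the interface text tells. Its arguments: {"type":"object","properties":{"targets":{"type":"array"},"grip_force":{"type":"number"}},"required":["targets"]}

```bash
mkdir -p pics
cat > h.py <<'E'
import numpy as np, cv2
from bench import r
def snap(n,f):
    c=r.camera(n); cv2.imwrite('pics/'+f,c['image']); np.savez('pics/'+f+'.npz',**{k:v for k,v in c.items()}); return c
def world(f,u,v,z):
    c=np.load('pics/'+f+'.npz'); fl=240/np.tan(np.radians(float(c['vertical_fov']))/2)
    K=np.array([[fl,0,c['cx']],[0,fl,c['cy']],[0,0,1.]])
    p=cv2.undistortPoints(np.array([[[u,v]]],float),K,np.array([float(c['k1']),0,0,0]))[0,0]
    T=c['cam_to_world']; d=T[:3,:3]@[p[0],p[1],1]; o=T[:3,3]
    return np.round(o+d*(z-o[2])/d[2],4)
E
python3 - <<'E'
from h import *
for n in('top','side'):
    c=snap(n,n+'0.png'); print(n,c['vertical_fov'],c['cx'],c['cy'],c['k1'],c['cam_to_world'].round(3).tolist())
s=r.read_state(); print(s)
E
```

```text
top 56.916602209961084 322.9614705904936 245.55723398477903 0.002518032170197228 [[0.013, -0.998, 0.059, 0.395], [-1.0, -0.014, -0.004, -0.062], [0.004, -0.058, -0.998, 1.179], [0.0, 0.0, 0.0, 1.0]]
side 47.20505365157594 323.16206860165045 243.07070438560413 -0.05260093413583599 [[-0.986, -0.088, 0.138, 0.264], [-0.164, 0.507, -0.846, 1.077], [0.004, -0.857, -0.515, 0.746], [0.0, 0.0, 0.0, 1.0]]
{'time': 0.1, 'joint_positions': array([ 1.19040283,  0.33278429, -0.06471102,  1.46082044,  0.02160651,
        1.34987996, -0.08849952]), 'joint_vel': array([ 2.23824281e-03,  5.18151072e-04,  2.08560350e-04, -3.85939486e-03,
        5.80109361e-04,  7.69507872e-05, -3.29898416e-04]), 'joint_torque': array([ 1.66413989e-03, -6.24545217e+01,  2.50345271e-02, -3.90720999e+01,
       -6.13000430e-02,  3.64769495e-02,  4.74815408e-05]), 'ee_pos': array([ 0.21876946, -0.58511668,  0.22186636]), 'eef_rot': array([ 9.84037696e-01,  1.77959141e-01, -1.33468916e-04, -5.83088251e-04]), 'ft_force': array([-0.25094339, -0.4152837 , -0.05036277]), 'torque': array([-0.01308362, -0.00634056, -0.00315466]), 'grip_force': 0.0, 'width': 0.08717800351583606}
```

View pics/top0.png

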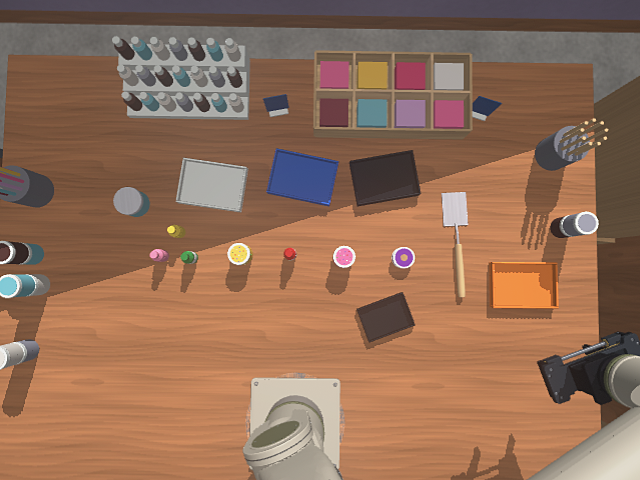

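View pics/side0.png

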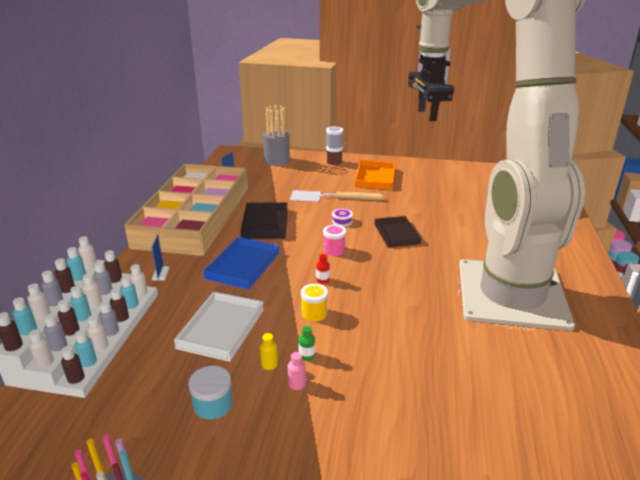

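The top view shows reel (403,258), tub_pink (344,257), bottle_red (290,254), tub_yellow (239,254), and bottle_green (189,257). The pink (158,255) and yellow (174,231) bottles are look-alikes. The trays are white (211,185), blue (303,177) and large black (385,178). The small black one at (385,318) and the orange one are decoys.

Run:
```python
from h import *
im=cv2.imread('pics/top0.png')
cv2.imwrite('pics/crop0.png',cv2.resize(im[135:285,110:310],None,fx=4,fy=4,interpolation=cv2.INTER_CUBIC))
cv2.imwrite('pics/crop1.png',cv2.resize(im[135:285,255:455],None,fx=4,fy=4,interpolation=cv2.INTER_CUBIC))
```

```text
(no output)
```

View pics/crop0.png

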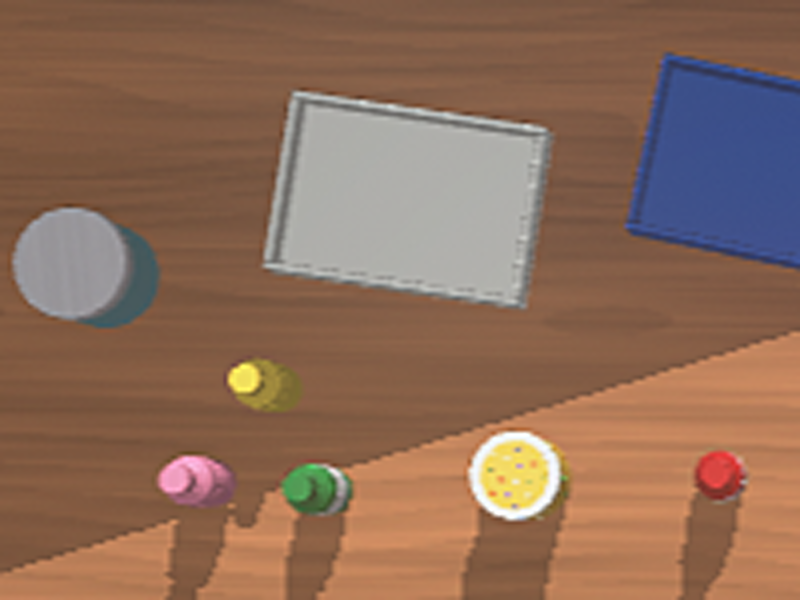

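View pics/crop1.png

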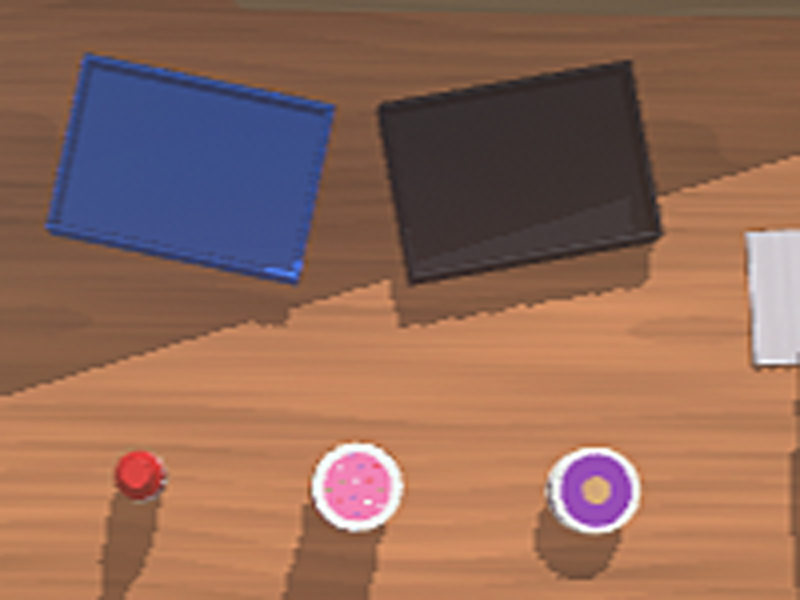

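Crop pixels read: the centres of the caps and lids, and the rim corners of the three trays, are used below.

Run:
```python
from h import *
W=lambda x,y,z,o:world('top0.png',x/4+o-.4,y/4+135-.4,z)
for n,x,y,z,o in [('green',301,490,.07,110),('pinkLA',179,481,.07,110),('yelLA',245,379,.07,110),('ytub',515,476,.06,110),('red',719,475,.07,110),('red',138,474,.07,255),('ptub',357,487,.06,255),('reel',596,490,.026,255),('tin',72,263,.06,110)]: 
    p=W(x,y,z,o); print(n,p,np.hypot(*p[:2]).round(3))
for n,o,cs in [('white',110,[(293,92),(551,130),(525,306),(263,268)]),('blue',255,[(86,54),(334,105),(297,283),(48,231)]),('black',255,[(378,103),(631,61),(661,237),(411,285)])]:
    P=np.array([W(x,y,.025,o) for x,y in cs])[:,:2]; l=(P[0]+P[3]-P[1]-P[2])/2
    print(n,P.mean(0).round(4),np.linalg.norm(l).round(3),np.linalg.norm(P[0]-P[3]).round(3),'ydir',np.degrees(np.arctan2(l[1],l[0])).round(1))
```

```text
green [0.4267 0.2789 0.07  ] 0.51
pinkLA [0.4313 0.3552 0.07  ] 0.559
yelLA [0.4959 0.3162 0.07  ] 0.588
ytub [0.4376 0.1473 0.06  ] 0.462
red [0.4396 0.0178 0.07  ] 0.44
red [0.4402 0.0184 0.07  ] 0.441
ptub [ 0.4342 -0.1194  0.06  ] 0.45
reel [ 0.4356 -0.277   0.026 ] 0.516
tin [0.5692 0.4317 0.06  ] 0.714
white [0.6203 0.2285] 0.173 0.118 ydir 82.4
blue [ 0.6442 -0.0098] 0.167 0.12 ydir 79.0
black [ 0.6451 -0.2267] 0.169 0.123 ydir 101.0
```

```bash
cat >> h.py <<'E'
from scipy.spatial.transform import Rotation as R
def plan(x,y,z,th):
    s=r.read_state(); q=R.from_quat(s['eef_rot']); t=np.radians(th)
    g=R.from_matrix(np.array([[np.cos(t),np.sin(t),0],[np.sin(t),-np.cos(t),0],[0,0,-1]]))
    print('at',s['ee_pos'].round(4),'turn',(q.inv()*g).as_rotvec().round(3),'then cm',(100*g.inv().apply(np.array([x,y,z])-s['ee_pos'])).round(2),'w',round(float(s['width']),4),'F',s['ft_force'].round(1),'t',s['time'])
E
python3 -c "
from h import *
plan(.4356,-.277,.13,101)"
```

```text
at [ 0.2188 -0.5851  0.2219] turn [-1.000e-03 -1.000e-03 -1.405e+00] then cm [26.11 27.16  9.19] w 0.0872 F [-0.3 -0.4 -0.1] t 0.1
```

Request:
move_arm([
  [[0, 0, 0], [0, 0, -0.1405], 100],
  [[0, 0, 0], [0, 0, -0.1405], 100],
  [[0, 0, 0], [0, 0, -0.1405], 100],
  [[0, 0, 0], [0, 0, -0.1405], 100],
  [[0, 0, 0], [0, 0, -0.1405], 100],
  [[0, 0, 0], [0, 0, -0.1405], 100],
  [[0, 0, 0], [0, 0, -0.1405], 100],
  [[0, 0, 0], [0, 0, -0.1405], 100],
  [[0, 0, 0], [0, 0, -0.1405], 100],
  [[0, 0, 0], [0, 0, -0.1405], 100],
  [[2.9, 3, 0], [0, 0, 0], 100],
  [[2.9, 3, 0], [0, 0, 0], 100],
  [[2.9, 3, 0], [0, 0, 0], 100],
  [[2.9, 3, 0], [0, 0, 0], 100],
  [[2.9, 3, 0], [0, 0, 0], 100],
  [[2.9, 3, 0], [0, 0, 0], 100],
  [[2.9, 3, 0], [0, 0, 0], 100],
  [[2.9, 3, 0], [0, 0, 0], 100],
  [[2.9, 3, 4.5], [0, 0, 0], 100],
  [[0, 0, 4.7], [0, 0, 0], 100],
])

```text
time: 2.6
ee_pos: [0.4364, -0.2746, 0.13]
eef_rot: [0.634, 0.773, 0.001, 0.001]
ft_force: [-0.3, -1.7, -0.8]
width: 0.0868
grip_force: 0.0
```

```bash
python3 -c "
from h import *
c=snap('wrist','w1.png'); print(c['cam_to_world'].round(3).tolist())
plan(.4356,-.277,.006,101)"
```

```text
[[0.981, 0.189, 0.051, 0.422], [0.196, -0.947, -0.253, -0.204], [0.001, 0.258, -0.966, 0.293], [0.0, 0.0, 0.0, 1.0]]
at [ 0.432  -0.2745  0.1234] turn [-0.005 -0.006  0.003] then cm [-0.31  0.31 11.74] w 0.0873 F [-3.4  0.7 -6.5] t 2.65
```

View pics/w1.png

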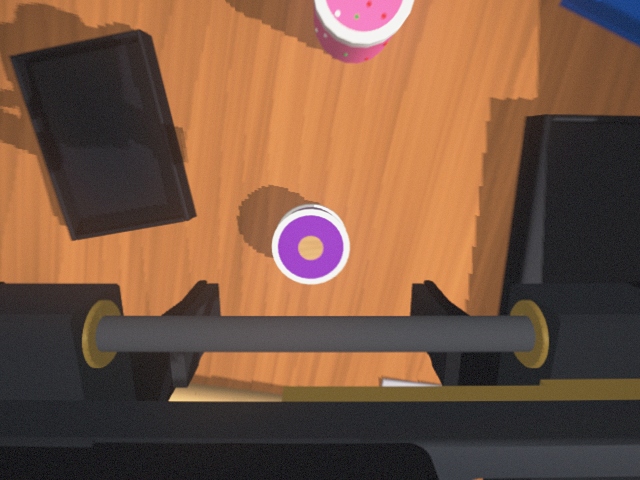

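The wrist view shows the reel centred at (310,246), between the finger tips (about 218 and 412), so it is nearly in line.

```bash
python3 -c "
from h import *
print(world('w1.png',310,246,.026),world('w1.png',362,5,.06))
plan(.4356,-.277,.006,101)"
```

```text
[ 0.4328 -0.2748  0.026 ] [ 0.433  -0.1275  0.06  ]
at [ 0.432  -0.2745  0.1234] turn [-0.005 -0.006  0.003] then cm [-0.31  0.31 11.74] w 0.0873 F [-3.4  0.7 -6.5] t 2.65
```

Request:
move_arm([
  [[0, 0, 0], [0, 0, 0], 100],
  [[0, 0, 0], [0, 0, 0], 100],
  [[0, 0, 0], [0, 0, 0], 100],
])

```text
time: 3.02
ee_pos: [0.4348, -0.2787, 0.1323]
eef_rot: [0.636, 0.771, -0.0, 0.001]
ft_force: [-1.4, -0.6, 0.6]
width: 0.0872
grip_force: 0.0
```

```bash
python3 -c "
from h import *
plan(.4356,-.277,.006,101)"
```

```text
at [ 0.4348 -0.2787  0.1323] turn [ 0.002  0.002 -0.001] then cm [ 0.15  0.11 12.63] w 0.0872 F [-1.4 -0.6  0.6] t 3.025
```

Request:
move_arm([
  [[0.2, 0, 2.5], [0, 0, 0], 100],
  [[0, 0, 3], [0, 0, 0], 100],
  [[0, 0, 3], [0, 0, 0], 100],
  [[0, 0, 2], [0, 0, 0], 100],
  [[0, 0, 1], [0, 0, 0], 100],
  [[0, 0, 0.5], [0, 0, 0], 100],
  [[0, 0, 0.3], [0, 0, 0], 100],
  [[0, 0, 0], [0, 0, 0], 100],
  [[0, 0, 0], [0, 0, 0], 100],
  [[0, 0, 0], [0, 0, 0], 50],
  [[0, 0, 0], [0, 0, 0], 50],
  [[0, 0, 0], [0, 0, 0], 50],
  [[0, 0, 0], [0, 0, 0], 50],
  [[0, 0, 0], [0, 0, 0], 50],
  [[0, 0, 0], [0, 0, 0], 50],
], grip_force=15)

```text
time: 4.9
ee_pos: [0.4338, -0.2757, 0.0075]
eef_rot: [0.636, 0.772, -0.0, 0.0]
ft_force: [0.1, 0.8, -0.3]
width: 0.0549
grip_force: 15.0
```

```bash
python3 -c "
from h import *
plan(.6451,-.2267,.11,101)"
```

```text
at [ 0.4338 -0.2757  0.0075] turn [-0.  0.  0.] then cm [  0.78  21.68 -10.25] w 0.0549 F [ 0.1  0.8 -0.3] t 4.9
```

Request:
move_arm([
  [[0, 0, -1], [0, 0, 0], 50],
  [[0, 0, -2.5], [0, 0, 0], 50],
  [[0, 0, -3], [0, 0, 0], 50],
  [[0, 0, -2.5], [0, 0, 0], 50],
  [[0, 1, -1], [0, 0, 0], 50],
  [[0.2, 2.5, 0], [0, 0, 0], 50],
  [[0.2, 3, 0], [0, 0, 0], 50],
  [[0.2, 3.5, 0], [0, 0, 0], 50],
  [[0.2, 3.5, 0], [0, 0, 0], 50],
  [[0, 3.5, 0], [0, 0, 0], 50],
  [[0, 2.5, 0], [0, 0, 0], 50],
  [[0, 1.4, 0], [0, 0, 0], 50],
  [[0, 0.8, 0], [0, 0, 0], 50],
  [[0, 0, 0], [0, 0, 0], 50],
  [[0, 0, 0], [0, 0, 0], 50],
  [[0, 0, 0], [0, 0, 0], 50],
])

```text
time: 6.9
ee_pos: [0.6447, -0.2271, 0.1078]
eef_rot: [0.636, 0.771, -0.0, 0.0]
ft_force: [-0.4, 0.3, -1.3]
width: 0.055
grip_force: 15.0
```

```bash
python3 -c "
from h import *
plan(.6451,-.2267,.0135,101)"
```

```text
at [ 0.6447 -0.2271  0.1078] turn [-0.     0.    -0.001] then cm [0.03 0.04 9.43] w 0.055 F [-0.4  0.3 -1.3] t 6.9
```

Request:
move_arm([
  [[0, 0, 2], [0, 0, 0], 50],
  [[0, 0, 3], [0, 0, 0], 50],
  [[0, 0, 2], [0, 0, 0], 50],
  [[0, 0, 1.2], [0, 0, 0], 50],
  [[0, 0, 0.7], [0, 0, 0], 50],
  [[0, 0, 0.5], [0, 0, 0], 50],
  [[0, 0, 0], [0, 0, 0], 50],
  [[0, 0, 0], [0, 0, 0], 50],
  [[0, 0, 0], [0, 0, 0], 74],
  [[0, 0, 0], [0, 0, 0], 74],
  [[0, 0, 0], [0, 0, 0], 74],
  [[0, 0, -1], [0, 0, 0], 74],
  [[0, 0, -2.5], [0, 0, 0], 74],
  [[0, 0, -3], [0, 0, 0], 74],
  [[0, 0, -3], [0, 0, 0.1], 100],
  [[0, 0, -2], [0, 0, 0.1], 100],
  [[0, 0, -1], [0, 0, 0.1], 100],
  [[0, 0, 0], [0, 0, 0.084], 100],
  [[0, 0, 0], [0, 0, 0], 100],
])

```text
time: 9.28
ee_pos: [0.6454, -0.2265, 0.1394]
eef_rot: [0.771, 0.636, 0.0, 0.0]
ft_force: [0.2, -0.3, -0.0]
width: 0.0867
grip_force: 0.0
```

```bash
python3 -c "
from h import *
snap('top','top1.png')
plan(.434,-.121,.13,79)"
```

```text
at [ 0.6453 -0.2264  0.1391] turn [0.    0.    0.002] then cm [  6.32 -22.75   0.91] w 0.0872 F [-0.2  0.3 -1. ] t 9.325
```

Request:
move_arm([
  [[0.3, -1, 0], [0, 0, 0], 100],
  [[0.6, -2.5, 0], [0, 0, 0], 100],
  [[1, -3.5, 0], [0, 0, 0], 100],
  [[1, -3.5, 0], [0, 0, 0], 100],
  [[1, -3.5, 0], [0, 0, 0], 100],
  [[1, -3.5, 0], [0, 0, 0], 100],
  [[1, -2.5, 0], [0, 0, 0], 100],
  [[0.4, -1.75, 0], [0, 0, 0], 100],
  [[0, -1, 0.9], [0, 0, 0], 100],
  [[0, 0, 0], [0, 0, 0], 100],
  [[0, 0, 0], [0, 0, 0], 100],
  [[0, 0, 0], [0, 0, 0], 100],
])

```text
time: 10.82
ee_pos: [0.4344, -0.1213, 0.1296]
eef_rot: [0.772, 0.636, 0.0, -0.0]
ft_force: [-0.0, 0.5, 0.1]
width: 0.087
grip_force: 0.0
```

```bash
python3 -c "
from h import *
snap('wrist','w2.png')
plan(.434,-.121,.014,79)"
```

```text
at [ 0.4343 -0.1213  0.1295] turn [ 0. -0.  0.] then cm [ 0.02 -0.04 11.55] w 0.0865 F [-0.1  0.3 -0.3] t 10.875
```

View pics/w2.png

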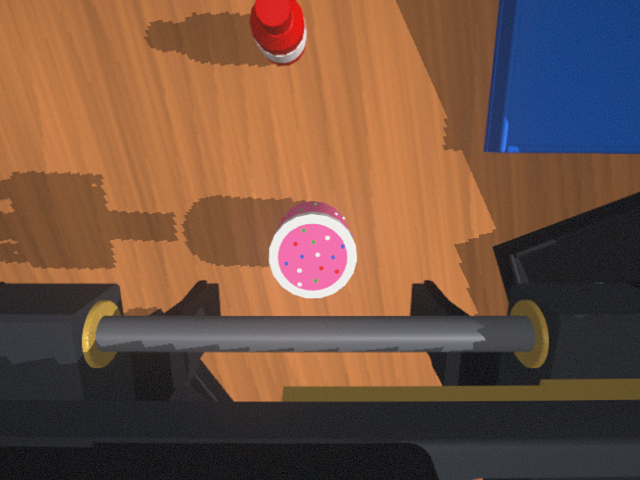

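The wrist view shows the pink lid centred at (313,256), between the fingers, with the red bottle's cap at (273,12).

```bash
python3 -c "
from h import *
p=world('w2.png',313,256,.06);print(p,world('w2.png',273,12,.07))
plan(p[0],p[1],.014,79)"
```

```text
[ 0.4329 -0.118   0.06  ] [0.4385 0.0187 0.07  ]
at [ 0.4343 -0.1213  0.1295] turn [ 0. -0.  0.] then cm [ 0.3  -0.2  11.55] w 0.0865 F [-0.1  0.3 -0.3] t 10.875
```

Request:
move_arm([
  [[0.25, -0.1, 2], [0, 0, 0], 100],
  [[0, 0, 3], [0, 0, 0], 100],
  [[0, 0, 2.5], [0, 0, 0], 100],
  [[0, 0, 2], [0, 0, 0], 100],
  [[0, 0, 1.2], [0, 0, 0], 100],
  [[0, 0, 0.5], [0, 0, 0], 100],
  [[0, 0, 0.3], [0, 0, 0], 100],
  [[0, 0, 0], [0, 0, 0], 100],
  [[0, 0, 0], [0, 0, 0], 50],
  [[0, 0, 0], [0, 0, 0], 50],
  [[0, 0, 0], [0, 0, 0], 50],
  [[0, 0, 0], [0, 0, 0], 50],
  [[0, 0, 0], [0, 0, 0], 50],
  [[0, 0, -1], [0, 0, 0], 50],
  [[0, 0, -2.5], [0, 0, 0], 50],
  [[0, 0, -3], [0, 0, 0], 50],
  [[0, 0, -2.5], [0, 0, 0], 50],
  [[0, 0, -1], [0, 0, 0], 50],
  [[0, 0, 0], [0, 0, 0], 50],
], grip_force=18)

```text
time: 13.25
ee_pos: [0.4336, -0.1187, 0.1148]
eef_rot: [0.772, 0.636, 0.0, 0.001]
ft_force: [0.3, -0.8, -2.2]
width: 0.0556
grip_force: 18.0
```

```bash
python3 -c "
from h import *
plan(.636,-.049,.11,79)"
```

```text
at [ 0.4336 -0.1187  0.1148] turn [ 0.001  0.    -0.   ] then cm [10.71 18.54  0.48] w 0.0556 F [ 0.3 -0.8 -2.2] t 13.25
```

Request:
move_arm([
  [[0.6, 1, 0], [0, 0, 0], 50],
  [[1.2, 2.2, 0], [0, 0, 0], 50],
  [[1.8, 3, 0], [0, 0, 0], 50],
  [[2, 3.5, 0], [0, 0, 0], 50],
  [[2, 3.5, 0], [0, 0, 0], 50],
  [[1.5, 2.7, 0], [0, 0, 0], 50],
  [[1, 1.6, 0], [0, 0, 0], 50],
  [[0.6, 1, 0], [0, 0, 0], 50],
  [[0, 0, 2], [0, 0, 0], 50],
  [[0, 0, 3], [0, 0, 0], 50],
  [[0, 0, 2], [0, 0, 0], 50],
  [[0, 0, 1.2], [0, 0, 0], 50],
  [[0, 0, 0.7], [0, 0, 0], 50],
  [[0, 0, 0.4], [0, 0, 0], 50],
  [[0, 0, 0], [0, 0, 0], 50],
  [[0, 0, 0], [0, 0, 0], 50],
])

```text
time: 15.25
ee_pos: [0.6359, -0.0488, 0.0222]
eef_rot: [0.772, 0.636, 0.0, 0.0]
ft_force: [-0.2, -0.3, -1.0]
width: 0.0551
grip_force: 18.0
```

```bash
python3 -c "
from h import *
plan(.636,-.049,.0205,79)"
```

```text
at [ 0.6359 -0.0488  0.0222] turn [ 0.001 -0.    -0.   ] then cm [-0.01  0.02  0.17] w 0.0551 F [-0.2 -0.3 -1. ] t 15.25
```

Request:
move_arm([
  [[0, 0, 0.2], [0, 0, 0], 50],
  [[0, 0, 0], [0, 0, 0], 50],
  [[0, 0, 0], [0, 0, 0], 74],
  [[0, 0, 0], [0, 0, 0], 74],
  [[0, 0, 0], [0, 0, 0], 74],
  [[0, 0, -1], [0, 0, 0], 74],
  [[0, 0, -3], [0, 0, 0], 74],
  [[0, 0, -4], [0, 0, 0], 74],
  [[0, 0, -3], [0, 0, 0], 100],
  [[0.5, -0.7, 0], [0, 0, 0], 100],
  [[1.5, -2, 0], [0, 0, 0], 100],
  [[2, -3, 0], [0, 0, 0], 100],
  [[2.5, -3.5, 0], [0, 0, 0], 100],
  [[2.5, -3.5, 0], [0, 0, 0], 100],
  [[2.5, -3.5, 0], [0, 0, 0], 100],
  [[2, -3.5, 0], [0, 0, 0], 100],
  [[1.2, -2, 0], [0, 0, 0], 100],
  [[0.8, -1.5, 0], [0, 0, 0], 100],
  [[0, 0, 0], [0, 0, 0], 100],
  [[0, 0, 0], [0, 0, 0], 100],
])

```text
time: 17.75
ee_pos: [0.4381, 0.1468, 0.1295]
eef_rot: [0.772, 0.636, 0.0, 0.0]
ft_force: [0.6, 0.0, -0.4]
width: 0.087
grip_force: 0.0
```

```bash
python3 -c "
from h import *
snap('wrist','w3.png')
plan(.4372,.1475,.014,79)"
```

```text
at [0.4381 0.1467 0.1295] turn [ 0.    -0.    -0.002] then cm [ 0.06 -0.1  11.55] w 0.0867 F [-0.1 -0.  -0.1] t 17.8
```

View pics/w3.png

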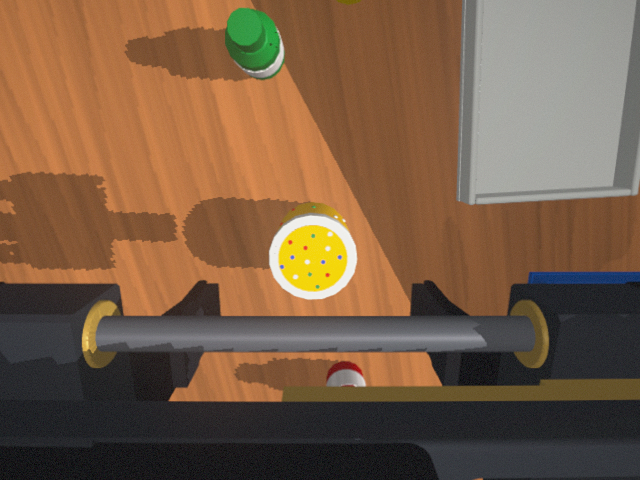

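The yellow lid is centred at (313,256), the same offset as the pink tub was, and the green cap is at (247,28). I'll repeat the pink tub's grasp.

Request:
move_arm([
  [[0.25, -0.1, 2], [0, 0, 0], 100],
  [[0, 0, 3], [0, 0, 0], 100],
  [[0, 0, 2.5], [0, 0, 0], 100],
  [[0, 0, 2], [0, 0, 0], 100],
  [[0, 0, 1.2], [0, 0, 0], 100],
  [[0, 0, 0.5], [0, 0, 0], 100],
  [[0, 0, 0.3], [0, 0, 0], 100],
  [[0, 0, 0], [0, 0, 0], 100],
  [[0, 0, 0], [0, 0, 0], 50],
  [[0, 0, 0], [0, 0, 0], 50],
  [[0, 0, 0], [0, 0, 0], 50],
  [[0, 0, 0], [0, 0, 0], 50],
  [[0, 0, 0], [0, 0, 0], 50],
  [[0, 0, -1], [0, 0, 0], 50],
  [[0, 0, -2.5], [0, 0, 0], 50],
  [[0, 0, -3], [0, 0, 0], 50],
  [[0, 0, -2.5], [0, 0, 0], 50],
  [[0, 0, -1], [0, 0, 0], 50],
  [[0, 0, 0], [0, 0, 0], 50],
])

```text
time: 20.18
ee_pos: [0.437, 0.1502, 0.1148]
eef_rot: [0.772, 0.636, 0.0, 0.0]
ft_force: [-0.9, 0.2, -1.5]
width: 0.055
grip_force: 18.0
```

```bash
python3 -c "
from h import *
print(world('w3.png',247,28,.07))
plan(.652,.03,.0205,79)"
```

```text
[0.4274 0.282  0.07  ]
at [0.437  0.1502 0.1148] turn [ 0.001  0.    -0.   ] then cm [-7.69 23.4   9.43] w 0.055 F [-0.9  0.2 -1.5] t 20.175
```

Request:
move_arm([
  [[-0.4, 1.2, 0], [0, 0, 0], 50],
  [[-0.8, 2.5, 0], [0, 0, 0], 50],
  [[-1.2, 3.5, 0], [0, 0, 0], 50],
  [[-1.2, 3.7, 0], [0, 0, 0], 50],
  [[-1.2, 3.7, 0], [0, 0, 0], 50],
  [[-1.2, 3.7, 0], [0, 0, 0], 50],
  [[-0.9, 2.8, 0], [0, 0, 0], 50],
  [[-0.5, 1.5, 0], [0, 0, 0], 50],
  [[-0.3, 0.8, 0], [0, 0, 0], 50],
  [[0, 0, 2], [0, 0, 0], 50],
  [[0, 0, 3], [0, 0, 0], 50],
  [[0, 0, 2], [0, 0, 0], 50],
  [[0, 0, 1.2], [0, 0, 0], 50],
  [[0, 0, 0.8], [0, 0, 0], 50],
  [[0, 0, 0.4], [0, 0, 0], 50],
  [[0, 0, 0], [0, 0, 0], 50],
  [[0, 0, 0], [0, 0, 0], 50],
])

```text
time: 22.3
ee_pos: [0.6522, 0.03, 0.0212]
eef_rot: [0.772, 0.636, 0.0, 0.0]
ft_force: [-0.1, -0.3, -0.7]
width: 0.0555
grip_force: 18.0
```

Request:
move_arm([
  [[0, 0, 0.1], [0, 0, 0], 50],
  [[0, 0, 0], [0, 0, 0], 50],
  [[0, 0, 0], [0, 0, 0], 74],
  [[0, 0, 0], [0, 0, 0], 74],
  [[0, 0, 0], [0, 0, 0], 74],
  [[0, 0, -1], [0, 0, 0], 74],
  [[0, 0, -3], [0, 0, 0], 74],
  [[0, 0, -4], [0, 0, 0], 74],
  [[0, 0, -3], [0, 0, 0], 74],
  [[-0.25, -1, 0], [0, 0, 0], 74],
  [[-0.7, -2.5, 0], [0, 0, 0], 74],
  [[-0.8, -3.5, 0], [0, 0, 0], 74],
  [[-0.8, -3.5, 0], [0, 0, 0], 74],
  [[-0.9, -3.5, 0], [0, 0, 0], 74],
  [[-0.9, -3.2, 0], [0, 0, 0], 74],
  [[-0.6, -2, 0], [0, 0, 0], 74],
  [[-0.3, -1.5, 0], [0, 0, 0], 74],
  [[0, 0, 0], [0, 0, 0], 74],
  [[0, 0, 0], [0, 0, 0], 74],
])

```text
time: 24.68
ee_pos: [0.4389, 0.0179, 0.1295]
eef_rot: [0.772, 0.636, 0.0, 0.0]
ft_force: [0.6, -0.2, 0.8]
width: 0.0643
grip_force: 0.0
```

```bash
python3 -c "
from h import *
c=snap('top','top2.png'); cv2.imwrite('pics/top2c.png',cv2.resize(c['image'][135:285,240:440],None,fx=3,fy=3))
plan(.4393,.0184,.016,79)"
```

```text
at [0.439  0.018  0.1295] turn [ 0. -0. -0.] then cm [ 0.04  0.02 11.35] w 0.0642 F [ 0.1 -0.1  0.6] t 24.725
```

View pics/top2c.png

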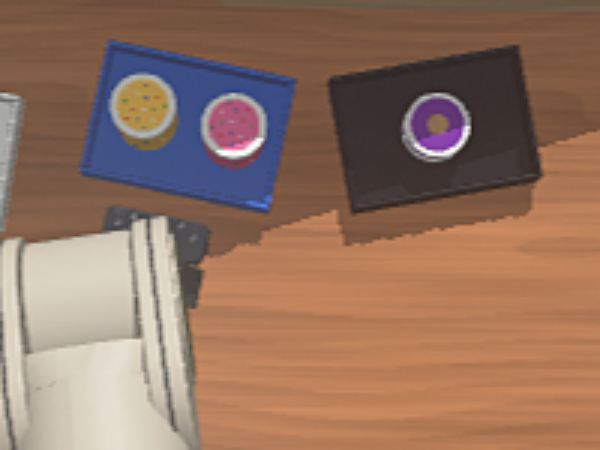

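Both tubs stand in the blue tray (crop 143,106 and 234,127), and the reel lies flat in the black tray (438,126). Next is the red bottle.

Request:
move_arm([
  [[0.05, 0, 2], [0, 0, 0], 74],
  [[0, 0, 3], [0, 0, 0], 74],
  [[0, 0, 2.5], [0, 0, 0], 74],
  [[0, 0, 2], [0, 0, 0], 74],
  [[0, 0, 1], [0, 0, 0], 74],
  [[0, 0, 0.5], [0, 0, 0], 74],
  [[0, 0, 0.3], [0, 0, 0], 74],
  [[0, 0, 0], [0, 0, 0], 74],
  [[0, 0, 0], [0, 0, 0], 25],
  [[0, 0, 0], [0, 0, 0], 25],
  [[0, 0, 0], [0, 0, 0], 25],
  [[0, 0, 0], [0, 0, 0], 25],
  [[0, 0, 0], [0, 0, 0], 25],
  [[0, 0, -1], [0, 0, 0], 25],
  [[0, 0, -2.5], [0, 0, 0], 25],
  [[0, 0, -3], [0, 0, 0], 25],
  [[0, 0, -2.5], [0, 0, 0], 25],
  [[0, 0, -1], [0, 0, 0], 25],
  [[0, 0, 0], [0, 0, 0], 25],
], grip_force=12)

```text
time: 27.1
ee_pos: [0.4389, 0.0183, 0.1169]
eef_rot: [0.772, 0.636, 0.0, 0.001]
ft_force: [0.2, -0.2, -1.1]
width: 0.0317
grip_force: 12.0
```

```bash
python3 -c "
from h import *
plan(.615,.189,.0225,79)"
```

```text
at [0.4389 0.0183 0.1169] turn [ 0.001  0.    -0.   ] then cm [20.11 14.03  9.44] w 0.0317 F [ 0.2 -0.2 -1.1] t 27.1
```

Request:
move_arm([
  [[1, 0.7, 0], [0, 0, 0], 25],
  [[2, 1.4, 0], [0, 0, 0], 25],
  [[3, 2.1, 0], [0, 0, 0], 25],
  [[3.1, 2.2, 0], [0, 0, 0], 25],
  [[3.1, 2.2, 0], [0, 0, 0], 25],
  [[3.1, 2.2, 0], [0, 0, 0], 25],
  [[2.5, 1.7, 0], [0, 0, 0], 25],
  [[1.5, 1, 0], [0, 0, 0], 25],
  [[0.8, 0.5, 0], [0, 0, 0], 25],
  [[0, 0, 2], [0, 0, 0], 25],
  [[0, 0, 3], [0, 0, 0], 25],
  [[0, 0, 2], [0, 0, 0], 25],
  [[0, 0, 1.2], [0, 0, 0], 25],
  [[0, 0, 0.7], [0, 0, 0], 25],
  [[0, 0, 0.5], [0, 0, 0], 25],
  [[0, 0, 0], [0, 0, 0], 25],
  [[0, 0, 0], [0, 0, 0], 25],
])

```text
time: 29.22
ee_pos: [0.6148, 0.1892, 0.0231]
eef_rot: [0.772, 0.636, 0.0, 0.0]
ft_force: [0.4, 0.2, -2.0]
width: 0.0315
grip_force: 12.0
```

Request:
move_arm([
  [[0, 0, 0.1], [0, 0, 0], 25],
  [[0, 0, 0], [0, 0, 0], 25],
  [[0, 0, 0], [0, 0, 0], 60],
  [[0, 0, 0], [0, 0, 0], 60],
  [[0, 0, 0], [0, 0, 0], 60],
  [[0, 0, -1], [0, 0, 0], 60],
  [[0, 0, -3], [0, 0, 0], 60],
  [[0, 0, -4], [0, 0, 0], 60],
  [[0, 0, -3], [0, 0, 0], 60],
  [[0.2, -1, 0], [0, 0, 0], 60],
  [[0.7, -2.5, 0], [0, 0, 0], 60],
  [[0.9, -3.5, 0], [0, 0, 0], 60],
  [[0.9, -3.5, 0], [0, 0, 0], 60],
  [[0.9, -3.5, 0], [0, 0, 0], 60],
  [[0.9, -3.2, 0], [0, 0, 0], 60],
  [[0.6, -2, 0], [0, 0, 0], 60],
  [[0.3, -1, 0], [0, 0, 0], 60],
  [[0, 0, 0], [0, 0, 0], 60],
  [[0, 0, 0], [0, 0, 0], 60],
])

```text
time: 31.6
ee_pos: [0.4274, 0.2799, 0.1314]
eef_rot: [0.772, 0.636, 0.0, 0.0]
ft_force: [-0.1, -0.2, 0.2]
width: 0.052
grip_force: 0.0
```

```bash
python3 -c "
from h import *
snap('wrist','w4.png')
plan(.427,.2805,.0165,79)"
```

```text
at [0.4273 0.28   0.1314] turn [-0.     0.    -0.001] then cm [ 0.05 -0.04 11.49] w 0.0521 F [-0.3  0.   0.1] t 31.65
```

View pics/w4.png

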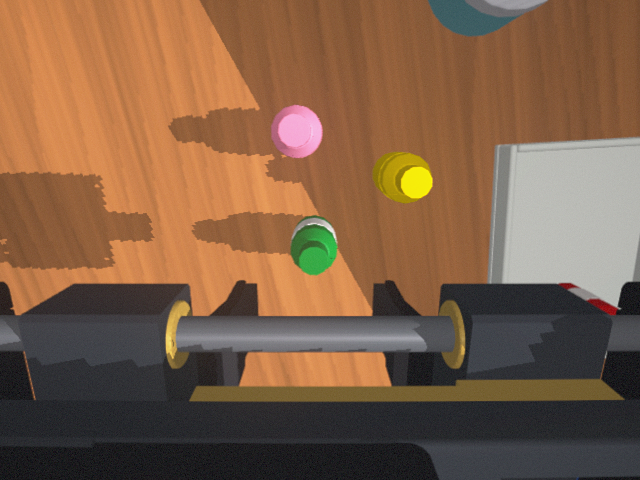

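The green cap at (314,258) is centred between the fingers. The yellow and pink look-alikes are clear to the side.

Request:
move_arm([
  [[0.05, 0, 2], [0, 0, 0], 60],
  [[0, 0, 3], [0, 0, 0], 60],
  [[0, 0, 2.5], [0, 0, 0], 60],
  [[0, 0, 2], [0, 0, 0], 60],
  [[0, 0, 1.2], [0, 0, 0], 60],
  [[0, 0, 0.5], [0, 0, 0], 60],
  [[0, 0, 0.3], [0, 0, 0], 60],
  [[0, 0, 0], [0, 0, 0], 60],
  [[0, 0, 0], [0, 0, 0], 25],
  [[0, 0, 0], [0, 0, 0], 25],
  [[0, 0, 0], [0, 0, 0], 25],
  [[0, 0, 0], [0, 0, 0], 25],
  [[0, 0, -1], [0, 0, 0], 25],
  [[0, 0, -3], [0, 0, 0], 25],
  [[0, 0, -4], [0, 0, 0], 25],
  [[0, 0, -3.5], [0, 0, 0], 25],
  [[0, 0, -1], [0, 0, 0], 25],
  [[0, 0, 0], [0, 0, 0], 25],
])

```text
time: 33.9
ee_pos: [0.4267, 0.281, 0.1417]
eef_rot: [0.772, 0.636, 0.0, 0.0]
ft_force: [0.7, -0.7, -0.9]
width: 0.0316
grip_force: 12.0
```

```bash
python3 -c "
from h import *
c=snap('top','top3.png'); cv2.imwrite('pics/top3c.png',cv2.resize(c['image'][135:285,110:310],None,fx=4,fy=4,interpolation=2))
plan(.625,.268,.0225,79)"
```

```text
at [0.4263 0.2807 0.1408] turn [-0.     0.001 -0.   ] then cm [ 2.55 19.75 11.83] w 0.0319 F [-0.4  0.7 -0.6] t 33.95
```

View pics/top3c.png

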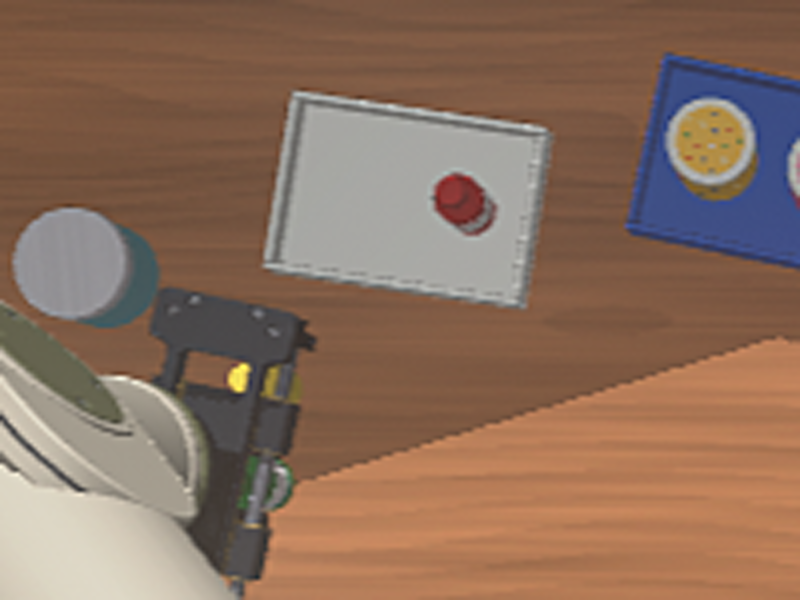

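Red stands upright in the white tray (cap 455,196 in the crop), and the yellow look-alike hasn't moved.

Request:
move_arm([
  [[0.1, 1, 0], [0, 0, 0], 25],
  [[0.3, 2.2, 0], [0, 0, 0], 25],
  [[0.4, 3.3, 0], [0, 0, 0], 25],
  [[0.4, 3.4, 0], [0, 0, 0], 25],
  [[0.4, 3.4, 0], [0, 0, 0], 25],
  [[0.4, 3, 0], [0, 0, 0], 25],
  [[0.3, 1.9, 0], [0, 0, 0], 25],
  [[0.2, 1, 0], [0, 0, 0], 25],
  [[0, 0.5, 1], [0, 0, 0], 25],
  [[0, 0, 3], [0, 0, 0], 25],
  [[0, 0, 3], [0, 0, 0], 25],
  [[0, 0, 2], [0, 0, 0], 25],
  [[0, 0, 1.4], [0, 0, 0], 25],
  [[0, 0, 0.8], [0, 0, 0], 25],
  [[0, 0, 0.6], [0, 0, 0], 25],
  [[0, 0, 0], [0, 0, 0], 25],
  [[0, 0, 0], [0, 0, 0], 25],
])

```text
time: 36.08
ee_pos: [0.6251, 0.2682, 0.0242]
eef_rot: [0.772, 0.636, 0.0, 0.0]
ft_force: [0.8, 0.3, -0.4]
width: 0.0316
grip_force: 12.0
```

Request:
move_arm([
  [[0, 0, 0.2], [0, 0, 0], 25],
  [[0, 0, 0], [0, 0, 0], 25],
  [[0, 0, 0], [0, 0, 0], 60],
  [[0, 0, 0], [0, 0, 0], 60],
  [[0, 0, 0], [0, 0, 0], 60],
  [[0, 0, -1], [0, 0, 0], 60],
  [[0, 0, -3], [0, 0, 0], 60],
  [[0, 0, -4], [0, 0, 0], 60],
  [[0, 0, -4], [0, 0, 0], 60],
  [[-1, -2, 0], [0, 0, 0], 60],
  [[-2, -4, 0], [0, 0, 0], 60],
  [[-3, -4, 0], [0, 0, 0], 60],
  [[-3, -4, 0], [0, 0, 0], 60],
  [[-3, -4, 0], [0, 0, 0], 60],
  [[-1, -1, 0], [0, 0, 0], 60],
  [[0, 0, 0], [0, 0, 0], 60],
  [[0, 0, 0], [0, 0, 0], 60],
])

```text
time: 38.2
ee_pos: [0.4142, 0.1772, 0.1421]
eef_rot: [0.772, 0.636, 0.001, 0.0]
ft_force: [0.3, 0.3, 0.9]
width: 0.0521
grip_force: 0.0
```

```bash
python3 -c "
from h import *
c=snap('top','top4.png'); cv2.imwrite('pics/top4c.png',cv2.resize(c['image'][130:310,100:500],None,fx=2,fy=2,interpolation=2))
plan(.5,.2,.1,79)"
```

```text
at [0.4141 0.1773 0.1419] turn [ 0.    -0.001  0.   ] then cm [3.86 8.   4.19] w 0.0524 F [ 0.6  0.1 -0.1] t 38.25
```

View pics/top4c.png

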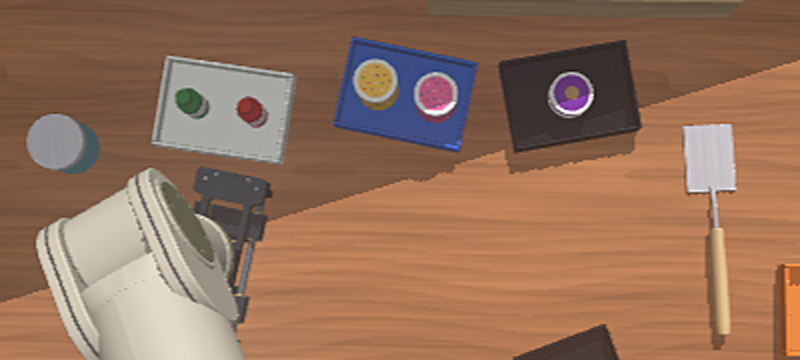

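All five items are upright in their trays: green (188,101), red (250,109), yellow (376,82), pink (436,94) and reel (571,93). The tin and spatula haven't moved, and the arm is clear.

```bash
python3 -c "
from bench import r
print(r.close_job())"
```

```text
the job is handed in; nothing more can be done
None
```

I sorted all five items and handed the job in at about 38 s; the last top view shows both tubs upright in the blue tray, both bottles upright in the white tray and the reel flat in the black tray, with the tin and spatula unmoved (no verdict was returned).

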